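# Set up the folding draining rack on its prop bar

### The job

Set up the folding draining rack: while its peg board still stands leaning back, swing the steel prop bar up and over past upright until it is fully over against its stops and stays there by itself with your hand off it. Then tip the peg board over so that it comes to rest on the bar, still fully over, and leave the bottle, jar and beaker where they are.

Things in the scene. Friction and masses are not known exactly. Their poses are not given: they have to be found in the camera images.
- rack: folding draining rack, fixed to the bench. White stone base plate 180 (its x) by 270 (its y) by 15 mm; origin at the centre of the plate's underside, z up. A peg board is hinged near its -y end, a prop bar near its +y end; both turn about axes parallel to the rack's x axis and both are swung towards the rack's +y. Stops and hinge lugs on the plate reach 44 mm above the bench
- prop_bar (a joint): angle of the steel prop bar, rad. 0: at rest on bumpers, sloping towards the board, 40 deg above level (crossbar 84 mm to -y of its hinge and 71 mm above it). 0.873: upright. 1.187: fully over against its stops, leaning 18 deg towards +y. About 0.25 kg, turns freely: let go before upright it falls back, after upright it falls onto its stops
- bar_grip (a point): centre of the red grip sleeve on the end of the crossbar, on its axis, at rack x = -130 mm. The sleeve is 18 mm in diameter and runs from x = -160 to -100 mm, so it lies clear beside the board (whose edge is at x = -65 mm)
- bar_hinge (a point): point on the prop bar's hinge axis in the rack's middle plane: 60 mm to +y of the rack's origin, 30 mm above the bench; axes of the rack. The bar is a frame of 10 mm round steel: two legs at x = -48 and +48 mm, 110 mm from the hinge axis to a crossbar parallel to x, which runs from x = -100 to +55 mm, with the grip sleeve beyond
- peg_board (a joint): angle of the peg board, rad. 0: leaning back 8 deg towards -y against its stop. 0.14: upright; beyond that it tips over towards +y by its own weight, slowly (damped hinge). About 1.12: resting on the fully over prop bar. With no bar under it, it would go down to 1.66. About 0.35 kg
- board_top (a point): middle of the peg board's top edge, mid-thickness. Plywood board 130 mm wide (x = -65 to +65 mm), 10 mm thick, top 220 mm from its hinge axis; six white pegs, 10 mm thick, stand out 45 mm from its -y face, none higher than 135 mm above the hinge along the board
- board_hinge (a point): point on the peg board's hinge axis in the rack's middle plane: 80 mm to -y of the rack's origin, 30 mm above the bench; its axes are those of the rack
- white_bottle: bystander: white plastic bottle with a cap, 64 mm in diameter, 130 mm high, standing; origin at the centre of its underside
- amber_jar: bystander: amber glass jar with a black cap, 60 mm in diameter, 100 mm high, standing; origin at the centre of its underside
- beaker: bystander: clear glass beaker, 64 mm in diameter, 85 mm high, standing; origin at the centre of its underside

How it is judged:
On the way:
1. the prop bar is fully over against its stops with the robot off the rack, while the peg board still leans back (value of joint prop_bar above 1.1 rad and value of joint peg_board below 0.14 rad and contact force between each of the arm, the fingers and rack below 0.3 N), for 0.3 s.
At the end, for the whole second after the job is handed in: the prop bar stands past upright against its stops (angle above 1.10 rad), the peg board rests on it (angle 1.03 to 1.20 rad), both still; the bottle, jar and beaker were left alone (each within 20 mm of its start and standing) (value of joint prop_bar above 1.1 rad and value of joint peg_board between 1.03 and 1.2 rad and velocity of joint peg_board between -0.05 and 0.05 rad/s and velocity of joint prop_bar between -0.05 and 0.05 rad/s); the robot touches nothing.
It fails at once if the white bottle is shifted more than 20 mm or tipped (distance of white_bottle from where it was at the start of the episode above 0.02 m or angle between white_bottle's own z axis and vertical above 0.3 rad).
It fails at once if the amber jar is shifted more than 20 mm or tipped (distance of amber_jar from where it was at the start of the episode above 0.02 m or angle between amber_jar's own z axis and vertical above 0.3 rad).
It fails at once if the beaker is shifted more than 20 mm or tipped (distance of beaker from where it was at the start of the episode above 0.02 m or angle between beaker's own z axis and vertical above 0.3 rad).
It also fails if it takes over 58 s, if anything falls off the work surface, if the arm or the gripper's body presses on something with over 40 N, if the wrist force passes 120 N, or if a joint passes its speed limit or range.

### The arm

A 6-joint arm with a two-finger parallel gripper is mounted at the origin on the work surface. World frame = base frame: x ahead of the robot, y to its left, z up, the work surface at z = 0. Lengths are in m, angles in rad, forces in N, time in s.
With the tool pointing down it reaches from about 0.225 to 0.875 m from the base axis. Payload 3.4 kg.
Tool frame: the origin (TCP) lies midway between the tips of the shut fingers; the grasp point (between the pads) lies 19 mm behind it; x points along the fingers, y is the direction in which the jaws open and shut, and the axes are right-handed (so a half turn about x gives the same grasp; the last joint's range is limited). The gripper opens to 85 mm and grips with 20 to 120 N. Pads are 22 mm wide; open, the fingers measure 114 mm over their backs; the gripper's body (76 mm by 85 mm) begins 54 mm behind the grasp point. The pads swing forward as they close: fully open they stand 13 mm farther back than shut.
Start: joints at [1.011, 0.276, 1.505, -0, 1.361, -0.121], TCP at [0.244, 0.521, 0.191] pointing down, gripper open.
Joint ranges: [-2.89, 2.89], [-0.75, 2.08], [0.22, 2.7], [-1.18, 4.32], [0.11, 2.71], [-2.7, 2.7]. Speed limits (rad/s): [2.57, 2.57, 3.14, 3.14, 3.14, 3.14].

### API

Orientations are given as a unit quaternion [w, x, y, z].
In Python, from rig import manip, get_image, get_calibration, ticket gives the robot as it stands. The module is installed in compiled form; this text tells all that it offers.
- The arm moves only by the tool arm_command, never from a script. Its argument "series" is text: rows parted by semicolons, each of 7 numbers parted by spaces: the shift along the tool's x, y, z in units of 0.1 m (1.0 is 0.1 m), then the turn, a rotation vector about the tool's x, y, z in units of pi rad (1.0 is pi rad), then the opening, from -1 (shut) to 1 (fully open), so that 0 is half open. In form: tx ty tz rx ry rz claw; .... A call has 1 to 12 rows; each row shifts and turns the commanded pose from where the row before left it, along the tool's axes as they then stand; what a row does not reach is not made up. A row lasts 1/12 s, in which the tool goes at most 41.7 mm and 7.16 degrees, less where a joint would pass 70% of its speed; a pose out of reach is approached as far as the arm can. A call with a number of a shift or a turn outside -1 to 1 is refused whole. A call with a gripper value outside its range is refused whole. The fingers move at their own pace and stop on an object; "squeeze" is the grip in N (left out, the last holds). Time passes only in rows, so rows that do not move let the fingers close. It gives the time, the measured TCP pose, the force and the opening at its end, in the units of the state.
- manip.get_state(): the state, without advancing time (a new reading comes with each control period).
- get_image(name): name is "scene" or "top"; returns the picture (420x560x3 uint8, red, green, blue); there is no depth.
- get_calibration(name): a dict with "fx", "fy", "cx", "cy" (pixels), "cam_to_world" (4x4, takes a point from camera to world coordinates). Camera axes: x right, y down, z forward; pixel columns grow to the right and rows downward; lengths in m; the calibration is good to about 2 mm. A picture is of the moment at which its call begins. get_calibration takes no time and is no camera call.
- ticket.sign_off(): hands the job in, once; it reports no verdict.
The state is a dict: "clock": time; "qpos": joint angles; "qd": joint speeds; "effort": joint torques, N m; "position": TCP position; "ee_rot": TCP orientation; "contact_force": force on the tool from outside, world axes, zero at the start; "moment": the same for the moment, N m; "width": finger opening in m.
Only numpy, scipy, OpenCV 4.12 (cv2) and the standard library are available. Lean on these libraries where they do the work, as an engineer would, in place of code of your own. Each camera call takes 0.05 s, during which the arm holds its last target. There are 200 camera calls.

## Working session

There is one attempt and no reset: what is moved stays moved. The work goes in short steps, Python scripts to look and compute and a tool call to move; the robot and the scene stay as the last step left them, time stands still between calls to the robot, and variables do not carry over. Pictures are saved under pics/ and viewed, about 8 in all and at most 12, crops included, and the job is handed in when it is done.

Besides the shell and the picture viewer there is one more tool, called after ">>>" as a command line: name --argument value ..., lists and objects as JSON in quotes. arm_command: Moves the arm, as the interface text tells. Shifts and turns lie within -1 to 1; 1 stands for 0.1 m of shift or pi rad of turn. Its arguments: {"type":"object","properties":{"series":{"type":"string"},"squeeze":{"type":"number"}},"required":["series"]}

```bash
mkdir -p pics; python3 - <<'E'
from rig import manip,get_image,get_calibration
import cv2,numpy as np
for n in("scene","top"):
    im=get_image(n); cv2.imwrite(f"pics/{n}0.png",im[:,:,::-1]); c=get_calibration(n); print(n,c["fx"],c["fy"],c["cx"],c["cy"]);print(np.round(c["cam_to_world"],3))
print(manip.get_state())
E
```

```text
scene 408.92183261892905 408.92183261892905 275.24277842019785 206.72899138506043
[[ 0.576  0.632 -0.519  1.138]
 [ 0.817 -0.449  0.362 -0.332]
 [-0.004 -0.632 -0.775  0.941]
 [ 0.     0.     0.     1.   ]]
top 385.7018048402662 385.7018048402662 283.9097981036864 214.58556035595296
[[ 0.008 -0.989  0.144  0.501]
 [-1.    -0.009 -0.004  0.026]
 [ 0.005 -0.144 -0.99   0.938]
 [ 0.     0.     0.     1.   ]]
{'clock': 0.1, 'qpos': array([ 1.01101352e+00,  2.76528502e-01,  1.50604498e+00, -2.15307525e-05,
        1.36074252e+00, -1.21018198e-01]), 'qd': array([ 8.62045249e-04, -1.12092202e-03, -1.06567107e-03, -5.47873650e-05,
        7.22986901e-04, -7.53077462e-04]), 'effort': array([ 1.15086619e-03, -4.17703056e+01, -2.46406245e+01, -1.92524853e-04,
        5.76245890e-03,  4.79124111e-06]), 'position': array([0.24398699, 0.52003338, 0.19061284]), 'ee_rot': array([ 0.68996258,  0.15330693,  0.69035539, -0.15446057]), 'contact_force': array([-0.27943433,  0.38285385, -0.01707605]), 'moment': array([-0.00261953,  0.00731833,  0.04419835]), 'width': 0.0856624213449302}
```

View pics/scene0.png

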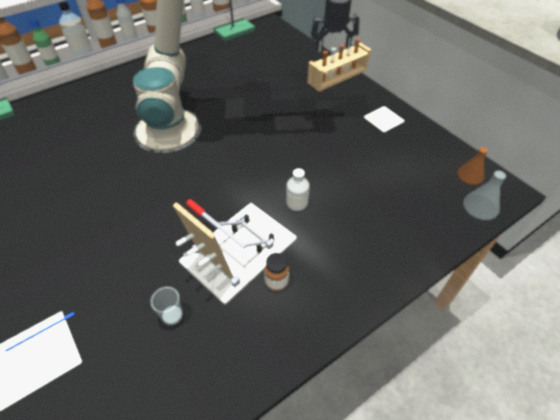

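View pics/top0.png

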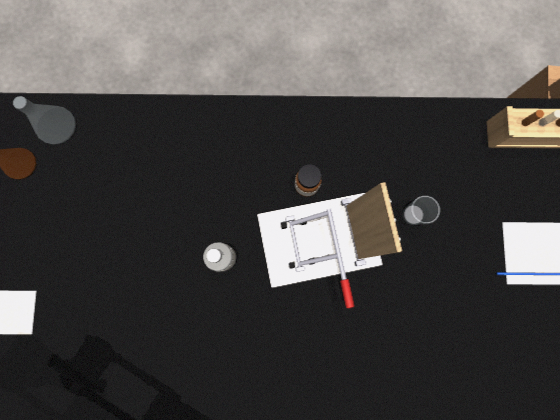

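Both views show the rack in the middle, with the red grip on the robot side (top pixel ~(347,293), scene ~(196,208)). The board leans back towards world -y, the bottle is at (219,257), the jar at (308,180), and the beaker at (420,211), all in the top view.

```bash
cat > h.py <<'E'
import cv2,numpy as np
from rig import manip,get_image,get_calibration
def ray(n,uv):
    c=get_calibration(n);T=c["cam_to_world"];d=T[:3,:3]@[(uv[0]-c["cx"])/c["fx"],(uv[1]-c["cy"])/c["fy"],1]
    return T[:3,3],d/np.linalg.norm(d)
def plane(n,uv,z):
    o,d=ray(n,uv);return o+d*(z-o[2])/d[2]
def tri(a,b):
    A=np.zeros((3,3));B=np.zeros(3);R=[ray("scene",a),ray("top",b)]
    for o,d in R:
        P=np.eye(3)-np.outer(d,d);A+=P;B+=P@o
    p=np.linalg.solve(A,B);return p,[np.linalg.norm((np.eye(3)-np.outer(d,d))@(p-o)) for o,d in R]
def red(im):
    h=cv2.cvtColor(im,cv2.COLOR_RGB2HSV);m=((h[...,0]<6)|(h[...,0]>174))&(h[...,1]>180)&(h[...,2]>90)
    c=max(cv2.findContours(m.astype(np.uint8),0,1)[0],key=cv2.contourArea);return cv2.minAreaRect(c)
E
python3 - <<'E'
from h import *
import cv2
s=cv2.imread("pics/scene0.png")[:,:,::-1].copy();t=cv2.imread("pics/top0.png")[:,:,::-1].copy()
rs,rt=red(s),red(t);print(rs,rt,tri(rs[0],rt[0]))
g=t.min(2);h=cv2.cvtColor(t,cv2.COLOR_RGB2HSV)
m=((g>130)&(h[...,1]<40)).astype(np.uint8);m[:,:250]=0;m[:150]=0;m[300:]=0;m[:,400:]=0
m=cv2.morphologyEx(m,cv2.MORPH_CLOSE,np.ones((5,5)))
c=max(cv2.findContours(m,0,1)[0],key=cv2.contourArea);q=cv2.approxPolyDP(cv2.convexHull(c),5,True)[:,0];print([(tuple(p),plane("top",p,.015).round(3)) for p in q])
for n,uv in dict(bot=(214,255),).items(): print(n,plane("top",uv,.13))
print("jar",plane("top",(309,174),.1),"beaker",plane("top",(426,209),.085))
print("board top corners",tri((177,206),(384,186)),tri((232,275),(399,250)),tri((177,206),(399,250)))
E
```

```text
((194.20001220703125, 206.40000915527344), (16.799999237060547, 6.0), 36.869895935058594) ((346.80780029296875, 293.2156982421875), (28.295629501342773, 8.369728088378906), 77.7352294921875) (array([ 0.45462181, -0.11405757,  0.10585437]), [np.float64(0.0020082402157723766), np.float64(0.0020082402157724894)])
[((np.int32(364), np.int32(193)), array([ 0.691, -0.173,  0.015])), ((np.int32(381), np.int32(264)), array([ 0.519, -0.21 ,  0.015])), ((np.int32(343), np.int32(279)), array([ 0.484, -0.119,  0.015])), ((np.int32(271), np.int32(286)), array([0.466, 0.051, 0.015])), ((np.int32(257), np.int32(214)), array([0.637, 0.087, 0.015]))]
bot [0.53279799 0.16743879 0.13      ]
jar [ 0.71560047 -0.03277206  0.1       ] beaker [ 0.64140144 -0.29636607  0.085     ]
board top corners (array([ 0.62774176, -0.17041001,  0.32242759]), [np.float64(0.03256385646842912), np.float64(0.03256385646842901)]) (array([ 0.60027582, -0.1821605 ,  0.05141033]), [np.float64(0.07662934606233586), np.float64(0.07662934606233593)]) (array([ 0.54113933, -0.18306819,  0.24268587]), [np.float64(0.001867318036455959), np.float64(0.0018673180364559376)])
```

The measurements agree. The rack centre is ≈ (0.579, -0.063) with yaw ≈ 11.7°, and that predicts both the grip and the board's top corner to a few mm. Next I'll work out the moves.

```bash
cat >> h.py <<'E'
from scipy.spatial.transform import Rotation as Ro
yaw=np.arctan2(.203,.979);C=np.array([.5789,-.063,0]);RR=Ro.from_euler('z',yaw).as_matrix()
def r2w(x,y,z): return C+RR@[x,y,z]
def cur():
    s=manip.get_state();return np.array(s["position"]),Ro.from_quat(np.roll(s["ee_rot"],-1)).as_matrix(),s
E
python3 - <<'E'
from h import *
p,R,s=cur();print(R.round(3))
for sg in(1,-1):
    X=np.array([0,0,-1.]);Y=sg*RR[:,1];T=np.c_[X,Y,np.cross(X,Y)]
    print(sg,"turn/pi",(Ro.from_matrix(R.T@T).as_rotvec()/np.pi).round(4))
    t=r2w(-.132,-.024,.215);print("world",t,"in target tool axes",(T.T@(t-p)).round(4),"in present",(R.T@(t-p)).round(4))
E
```

```text
[[-0.001  0.425  0.905]
 [-0.001  0.905 -0.425]
 [-1.    -0.002 -0.   ]]
1 turn/pi [-2.047e-01 -2.000e-04  5.000e-04]
world [ 0.45452223 -0.1133008   0.215     ] in target tool axes [-0.0244 -0.6629  0.0776] in present [-0.0236 -0.4839  0.4596]
-1 turn/pi [7.953e-01 7.000e-04 3.000e-04]
world [ 0.45452223 -0.1133008   0.215     ] in target tool axes [-0.0244  0.6629 -0.0776] in present [-0.0236 -0.4839  0.4596]
```

>>> arm_command --series "-0.02 0 0 -0.034 0 0 0; -0.02 0 0 -0.034 0 0 0; -0.02 0 0 -0.034 0 0 0; -0.02 0 0 -0.034 0 0 0; -0.02 0 0 -0.034 0 0 0; -0.02 0 0 -0.035 0 0 0; -0.02 -0.3 0.03 0 0 0 0; -0.02 -0.33 0.04 0 0 0 0; -0.02 -0.33 0.04 0 0 0 0; -0.02 -0.33 0.04 0 0 0 0; -0.02 -0.33 0.04 0 0 0 0; -0.02 -0.33 0.04 0 0 0 0"

```text
clock: 1.1
position: [0.3064, 0.3327, 0.2151]
ee_rot: [0.703, -0.073, 0.704, 0.072]
contact_force: [0.5, -0.3, 0.1]
width: 0.0425
```

>>> arm_command --series "0 -0.33 0.04 0 0 0 0; 0 -0.33 0.04 0 0 0 0; 0 -0.33 0.04 0 0 0 0; 0 -0.33 0.04 0 0 0 0; 0 -0.33 0.04 0 0 0 0; 0 -0.33 0.04 0 0 0 0; 0 -0.33 0.04 0 0 0 0; 0 -0.33 0.04 0 0 0 0; 0 -0.33 0.04 0 0 0 0; 0 -0.33 0.04 0 0 0 0; 0 -0.33 0.04 0 0 0 0; 0 -0.33 0.04 0 0 0 0"

```text
clock: 2.1
position: [0.4341, -0.0451, 0.2151]
ee_rot: [0.703, -0.072, 0.704, 0.072]
contact_force: [0.5, 0.6, -1.2]
width: 0.0429
```

```bash
python3 - <<'E'
from h import *
p,R,s=cur();print(p,s["clock"],s["width"],R.round(3))
X=np.array([0,0,-1.]);Y=RR[:,1];T=np.c_[X,Y,np.cross(X,Y)]
print((Ro.from_matrix(R.T@T).as_rotvec()/np.pi).round(4),(R.T@(r2w(-.132,-.024,.215)-p)).round(4))
E
```

```text
[ 0.43412354 -0.04514735  0.21514189] 2.1 0.04291210904139762 [[-0.    -0.203  0.979]
 [ 0.     0.979  0.203]
 [-1.     0.    -0.   ]]
[ 0.0001 -0.0001 -0.0002] [ 0.0001 -0.0709  0.0061]
```

>>> arm_command --series "0 -0.3 0.03 0 0 0 0; 0 -0.3 0.03 0 0 0 0; 0 0 0 0 0 0 0; 0 0 0 0 0 0 0"

```text
clock: 2.43
position: [0.4523, -0.1021, 0.2147]
ee_rot: [0.703, -0.071, 0.704, 0.072]
contact_force: [-0.3, 1.2, -1.0]
width: 0.0428
```

```bash
python3 - <<'E'
from h import *
p,R,s=cur();print(p,s["width"],(R.T@(r2w(-.132,-.024,.084)-p)).round(4))
a=get_image("scene");b=get_image("top")
o=np.hstack([cv2.resize(a[130:310,120:310],None,fx=2,fy=2),cv2.resize(b[160:340,250:440],None,fx=2,fy=2)])
cv2.imwrite("pics/hover.png",o[:,:,::-1])
E
```

```text
[ 0.45227459 -0.10211469  0.21473085] 0.042808263225581 [ 1.307e-01 -1.160e-02  1.000e-04]
```

View pics/hover.png

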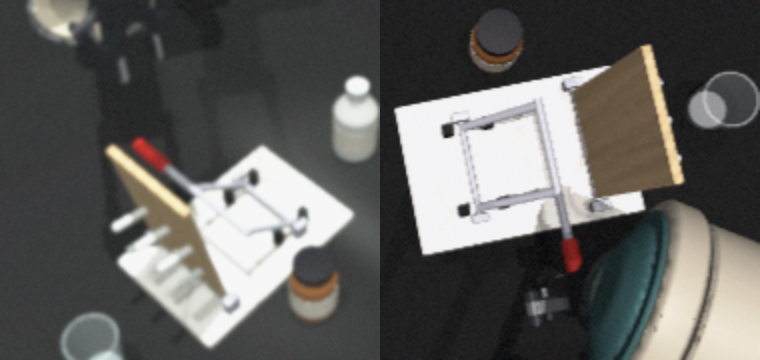

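```bash
cat >> h.py <<'E'
def proj(n,P):
    c=get_calibration(n);q=np.linalg.inv(c["cam_to_world"])@np.r_[P,1];return np.array([c["cx"]+c["fx"]*q[0]/q[2],c["cy"]+c["fy"]*q[1]/q[2]]).round(0)
E
python3 - <<'E'
from h import *
p,R,s=cur()
for x in(0,-.04,-.08):
  for y in(-.025,.025):
    P=p+R@[x,y,0];a=proj("scene",P);b=proj("top",P);print(x,y,(a-[120,130])*2,(b-[250,160])*2+[380,0])
E
```

```text
0 -0.025 [128. 100.] [608. 272.]
0 0.025 [160.  80.] [554. 282.]
-0.04 -0.025 [122.  78.] [616. 274.]
-0.04 0.025 [156.  56.] [560. 286.]
-0.08 -0.025 [116.  54.] [628. 278.]
-0.08 0.025 [150.  30.] [568. 290.]
```

>>> arm_command --series "0.2 -0.115 0 0 0 0 0; 0.3 0 0 0 0 0 0; 0.15 0 0 0 0 0 0; 0 0 0 0 0 0 0; 0 0 0 0 0 0 0"

```text
clock: 2.95
position: [0.4539, -0.111, 0.1502]
ee_rot: [0.703, -0.073, 0.704, 0.073]
contact_force: [-0.0, 0.7, 0.8]
width: 0.0427
```

```bash
python3 - <<'E'
from h import *
p,R,s=cur();print(p,s["width"],(R.T@(r2w(-.132,-.024,.084)-p)).round(4))
a=get_image("scene");b=get_image("top")
P=[p+R@[0,y,0] for y in(-.022,.022)]
print([ (proj("scene",q)-[150,150])*4 for q in P],[(proj("top",q)-[300,240])*4+[400,0] for q in P])
o=np.hstack([cv2.resize(a[150:260,150:250],None,fx=4,fy=4),cv2.resize(b[240:350,300:400],None,fx=4,fy=4)])
o=(255*(o/255.)**.45).astype(np.uint8)
cv2.imwrite("pics/hover2.png",o[:,:,::-1])
E
```

```text
[ 0.45393587 -0.1109539   0.15016857] 0.04271536019860784 [ 0.0662 -0.0025  0.0002]
[array([148., 200.]), array([200., 160.])] [array([644., 212.]), array([556., 232.])]
```

View pics/hover2.png

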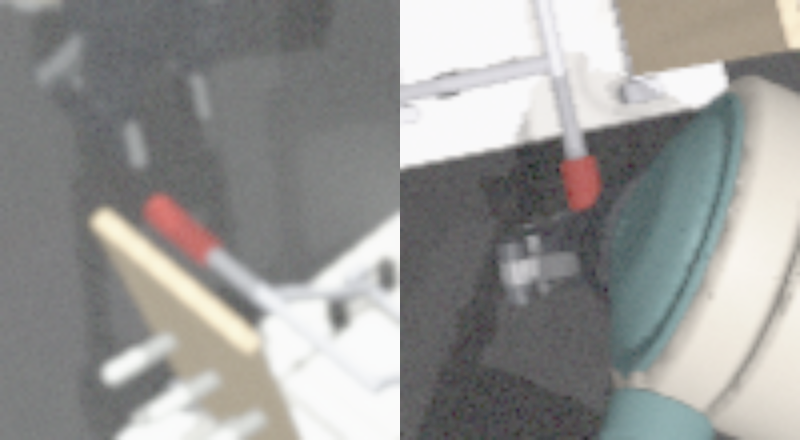

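The sleeve sits below and between the two fingers. In the scene half of the crop, the finger strips are at (140,150) and (203,100) and the sleeve is at (180,225). The fingers look slightly towards the outer end, so I'll shift 4 mm inward and descend straddling it.

>>> arm_command --series "0.15 -0.025 0.04 0 0 0 0; 0.2 0 0 0 0 0 0; 0.2 0 0 0 0 0 0; 0.11 0 0 0 0 0 0; 0 0 0 0 0 0 0; 0 0 0 0 0 0 0"

```text
clock: 3.55
position: [0.4599, -0.114, 0.0853]
ee_rot: [0.704, -0.073, 0.703, 0.072]
contact_force: [1.2, -0.4, 0.7]
width: 0.0426
```

```bash
python3 - <<'E'
from h import *
p,R,s=cur();print(p,s["width"],s["contact_force"],(RR.T@(p-C)).round(4))
c0=np.array([.06,.03]);g=RR.T@(p-C)
prev=np.array([g[1],g[2]])
for a in np.radians([50,60,70,80,90,100,108]):
    q=np.array([.06-.11*np.cos(a),.03+.11*np.sin(a)-.019]);print(np.degrees(a).round(),"dy %.1f up %.1f mm"%tuple((q-prev)*1e3));prev=q
E
```

```text
[ 0.45986185 -0.11399392  0.08532153] 0.04257413516882975 [ 1.15268816 -0.40259226  0.70208978] [-0.1269 -0.0258  0.0853]
50.0 dy 15.1 up 9.9 mm
60.0 dy 15.7 up 11.0 mm
70.0 dy 17.4 up 8.1 mm
80.0 dy 18.5 up 5.0 mm
90.0 dy 19.1 up 1.7 mm
100.0 dy 19.1 up -1.7 mm
108.0 dy 14.9 up -3.7 mm
```

>>> arm_command --series "-0.05 0.075 0 0 0 0 0; -0.05 0.075 0 0 0 0 0; -0.055 0.08 0 0 0 0 0; -0.055 0.08 0 0 0 0 0; -0.04 0.087 0 0 0 0 0; -0.04 0.087 0 0 0 0 0; -0.025 0.092 0 0 0 0 0; -0.025 0.092 0 0 0 0 0; -0.01 0.095 0 0 0 0 0; -0.01 0.095 0 0 0 0 0; 0 0 0 0 0 0 0"

```text
clock: 4.47
position: [0.4408, -0.0281, 0.1204]
ee_rot: [0.703, -0.073, 0.704, 0.073]
contact_force: [-0.2, 0.1, -0.3]
width: 0.0429
```

```bash
python3 - <<'E'
from h import *
p,R,s=cur();print(s["width"],s["contact_force"],(RR.T@(p-C)).round(4))
a=get_image("scene");b=get_image("top")
o=np.hstack([cv2.resize(a[130:310,120:310],None,fx=2,fy=2),cv2.resize(b[160:340,250:440],None,fx=2,fy=2)])
cv2.imwrite("pics/mid.png",o[:,:,::-1])
E
```

```text
0.042854174640812544 [-0.23538442  0.09140839 -0.30871106] [-0.1281  0.0622  0.1204]
```

View pics/mid.png

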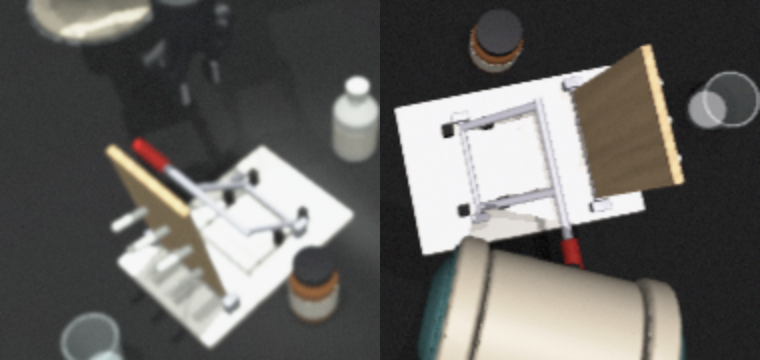

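The bar has not moved. The fingers rose before the gap closed, so their tips went over the sleeve. I'll go back, straddle deeper, and close on the sleeve so the finger width confirms contact.

>>> arm_command --series "-0.3 0 0 0 0 0 0; -0.1 -0.2 0 0 0 0 0; 0 -0.25 0 0 0 0 0; 0 -0.25 0 0 0 0 0; 0 -0.17 0 0 0 0 0; 0 0 0 0 0 0 0; 0.3 0 0 0 0 0 0; 0.3 0 0 0 0 0 0; 0.2 0 0 0 0 0 0; 0.15 0 0 0 0 0 0; 0 0 0 0 0 0 0; 0 0 0 0 0 0 0" --squeeze 20

```text
clock: 5.57
position: [0.4586, -0.1146, 0.0648]
ee_rot: [0.703, -0.072, 0.704, 0.073]
contact_force: [-0.4, -0.2, -0.7]
width: 0.0428
```

>>> arm_command --series "0 0 0 0 0 0 -0.5; 0 0 0 0 0 0 -0.6; 0 0 0 0 0 0 -0.7; 0 0 0 0 0 0 -0.7; 0 0 0 0 0 0 -0.7"

```text
clock: 5.98
position: [0.4599, -0.1131, 0.0665]
ee_rot: [0.704, -0.071, 0.703, 0.073]
contact_force: [0.5, 6.0, 1.6]
width: 0.0127
```

```bash
python3 - <<'E'
from h import *
p,R,s=cur();print(s["width"],s["contact_force"],(RR.T@(p-C)).round(4))
a=get_image("scene");b=get_image("top")
o=np.hstack([cv2.resize(a[130:260,130:260],None,fx=3,fy=3),cv2.resize(b[210:340,280:410],None,fx=3,fy=3)])
o=(255*(o/255.)**.45).astype(np.uint8)
cv2.imwrite("pics/mid2.png",o[:,:,::-1]);print((proj("scene",p)-[130,130])*3)
E
```

```text
0.012727374593712329 [0.51732475 5.9717434  1.63408571] [-0.1267 -0.0249  0.0665]
[204. 261.]
```

View pics/mid2.png

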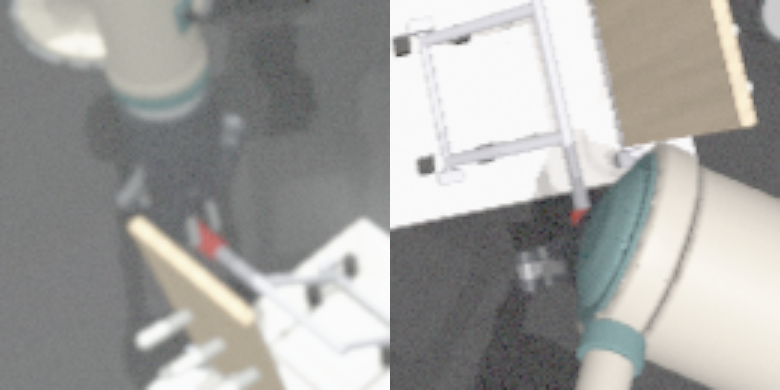

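The width reached the commanded 12.7 mm without stopping on the 18 mm sleeve. There is also a small side force of 6 N. I read this as the sleeve sitting in the hollow above the pads, so it is caged deeply. I'll open slightly to 21 mm and swing it through part of the arc, then check.

>>> arm_command --series "0 0 0 0 0 0 -0.5; 0 0 0 0 0 0 -0.5; -0.05 0.075 0 0 0 0 -0.5; -0.05 0.075 0 0 0 0 -0.5; -0.055 0.08 0 0 0 0 -0.5; -0.055 0.08 0 0 0 0 -0.5; -0.04 0.087 0 0 0 0 -0.5; -0.04 0.087 0 0 0 0 -0.5; 0 0 0 0 0 0 -0.5"

```text
clock: 6.83
position: [0.4493, -0.066, 0.0953]
ee_rot: [0.704, -0.073, 0.703, 0.073]
contact_force: [-0.2, 0.5, 0.2]
width: 0.0216
```

```bash
python3 - <<'E'
from h import *
p,R,s=cur();print(s["width"],s["contact_force"],(RR.T@(p-C)).round(4))
a=get_image("scene");b=get_image("top")
o=np.hstack([cv2.resize(a[130:310,120:310],None,fx=2,fy=2),cv2.resize(b[160:340,250:440],None,fx=2,fy=2)])
cv2.imwrite("pics/mid3.png",o[:,:,::-1])
E
```

```text
0.021593863007805518 [-0.20957231  0.51471759  0.22109476] [-0.1275  0.0233  0.0953]
```

View pics/mid3.png

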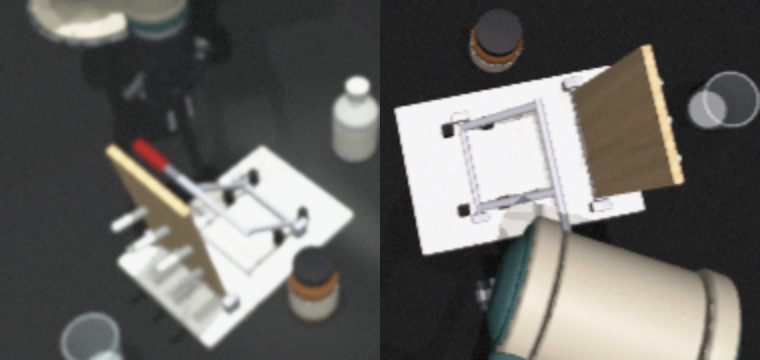

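The bar is still at rest and the fingers passed it. I'll check for an offset by triangulating a light gripper knuckle visible in both views of the previous picture: scene crop (230,128) and top crop (540,268).

```bash
python3 - <<'E'
from h import *
a=np.array([230/3+130,128/3+130]);b=np.array([150/3+280,268/3+210])
q,e=tri(a,b);tcp=C+RR@[-.1267,-.0249,.0665]
print("knuckle rack",(RR.T@(q-C)).round(4),"res",e,"tcp rack -.1267 -.0249 .0665")
k2=np.array([130/3+130,190/3+130])
print("scene other knuckle",k2, "mirror proj:")
# mirror of q through tool axis
r=RR.T@(q-C); m=r.copy(); m[1]=2*-.0249-r[1]; print(proj("scene",C+RR@m))
for n,uv in (("finger-y tip",(198/3+130,245/3+130)),("finger+y tip",(215/3+130,230/3+130))):
    o,d=ray("scene",uv)
    for x in(-.127,-.15,-.17):
        ex=RR[:,0]; t=(x-(o-C)@ex)/(d@ex); print(n,x,(RR.T@(o+t*d-C)).round(3))
E
```

```text
knuckle rack [-0.1264  0.0255  0.1997] res [np.float64(0.0015027216852601445), np.float64(0.0015027216852601618)] tcp rack -.1267 -.0249 .0665
scene other knuckle [173.33333333 193.33333333] mirror proj:
[174. 195.]
finger-y tip -0.127 [-0.127 -0.028  0.091]
finger-y tip -0.15 [-0.15  -0.015  0.06 ]
finger-y tip -0.17 [-0.17  -0.004  0.032]
finger+y tip -0.127 [-0.127 -0.008  0.094]
finger+y tip -0.15 [-0.15   0.005  0.063]
finger+y tip -0.17 [-0.17   0.017  0.035]
```

The gripper's x and y match the readings. The visible finger ends are ~25 mm higher than the reported TCP, though, so the fingers only brushed the sleeve's top. I'll go back and descend deeper, to a reading of z ≈ 0.045, then close to check.

>>> arm_command --series "-0.3 0 0 0 0 0 0; -0.3 0 0 0 0 0 0; 0 -0.25 0 0 0 0 0; 0 -0.225 0 0 0 0 0; 0 0 0 0 0 0 0; 0.3 0 0 0 0 0 0; 0.3 0 0 0 0 0 0; 0.2 0 0 0 0 0 0; 0.15 0 0 0 0 0 0; 0.1 0 0 0 0 0 0; 0.05 0 0 0 0 0 0; 0 0 0 0 0 0 0" --squeeze 20

```text
clock: 7.93
position: [0.458, -0.1138, 0.043]
ee_rot: [0.702, -0.072, 0.704, 0.073]
contact_force: [-0.5, -0.8, -0.6]
width: 0.0429
```

>>> arm_command --series "0 0 0 0 0 0 -0.3; 0 0 0 0 0 0 -0.5; 0 0 0 0 0 0 -0.6; 0 0 0 0 0 0 -0.9; 0 0 0 0 0 0 -0.9; 0 0 0 0 0 0 -0.9"

```text
clock: 8.43
position: [0.4595, -0.113, 0.0451]
ee_rot: [0.704, -0.071, 0.703, 0.073]
contact_force: [0.8, 5.7, 2.2]
width: 0.0173
```

Width 17.3 mm: the sleeve is now gripped. I'll swing it along the arc.

>>> arm_command --series "-0.068 0.068 0 0 0 0 -0.9; -0.068 0.068 0 0 0 0 -0.9; -0.055 0.079 0 0 0 0 -0.9; -0.055 0.079 0 0 0 0 -0.9; -0.04 0.087 0 0 0 0 -0.9; -0.04 0.087 0 0 0 0 -0.9; 0 0 0 0 0 0 -0.9"

```text
clock: 9.02
position: [0.4506, -0.0692, 0.0799]
ee_rot: [0.705, -0.075, 0.702, 0.072]
contact_force: [-0.6, -5.2, 6.8]
width: 0.0169
```

>>> arm_command --series "-0.025 0.092 0 0 0 0 -0.9; -0.025 0.092 0 0 0 0 -0.9; -0.008 0.095 0 0 0 0 -0.9; -0.008 0.095 0 0 0 0 -0.9; 0.008 0.095 0 0 0 0 -0.9; 0.008 0.095 0 0 0 0 -0.9; 0.018 0.075 0 0 0 0 -0.9; 0.015 0.06 0 0 0 0 -0.9; 0 0 0 0 0 0 -0.9; 0 0 0 0 0 0 -0.9"

```text
clock: 9.85
position: [0.4356, 0.0011, 0.0788]
ee_rot: [0.704, -0.072, 0.703, 0.073]
contact_force: [1.6, 2.1, 4.5]
width: 0.0171
```

```bash
python3 - <<'E'
from h import *
p,R,s=cur();print(s["width"],s["contact_force"],(RR.T@(p-C)).round(4))
a=get_image("scene");b=get_image("top")
o=np.hstack([cv2.resize(a[130:310,120:310],None,fx=2,fy=2),cv2.resize(b[160:340,250:440],None,fx=2,fy=2)])
cv2.imwrite("pics/over.png",o[:,:,::-1])
E
```

```text
0.017084144008406174 [1.57386527 2.11808822 4.53141939] [-0.1273  0.0919  0.0788]
```

View pics/over.png

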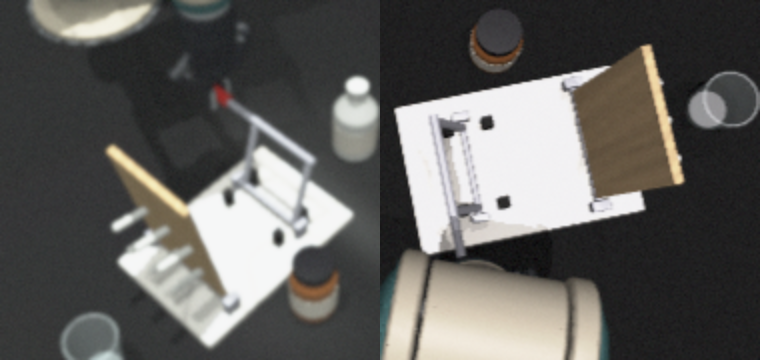

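The bar is past upright, with the crossbar now at the +y end and the board still leaning back. Now I'll release and rise.

>>> arm_command --series "0 0 0 0 0 0 -0.3; 0 0 0 0 0 0 0; 0 0 0 0 0 0 0; -0.1 0 0 0 0 0 0; -0.3 0 0 0 0 0 0; -0.38 0 0 0 0 0 0; -0.38 0 0 0 0 0 0; -0.38 0 0 0 0 0 0; -0.38 0 0 0 0 0 0; 0 0 0 0 0 0 0; 0 0 0 0 0 0 0; 0 0 0 0 0 0 0"

```text
clock: 10.95
position: [0.4345, -0.0001, 0.2697]
ee_rot: [0.703, -0.072, 0.704, 0.072]
contact_force: [0.2, -0.2, -0.8]
width: 0.0426
```

```bash
python3 - <<'E'
from h import *
p,R,s=cur();print(s["clock"],s["width"],s["contact_force"],(RR.T@(p-C)).round(4))
a=get_image("scene");r=red(a);print(r)
for th in(.873,1.0,1.1,1.187):
    a_=np.radians(40)+th;print(th,proj("scene",r2w(-.13,.06-.11*np.cos(a_),.03+.11*np.sin(a_))))
t=r2w(-.025,-.175,.26);print("to pre-push",(R.T@(t-p)).round(4),t)
E
```

```text
10.95 0.042648399545659486 [ 0.17599823 -0.18647069 -0.79511364] [-0.1286  0.0909  0.2697]
((225.23077392578125, 172.65383911132812), (15.531606674194336, 4.714951515197754), 33.690067291259766)
0.873 [218. 181.]
1.0 [222. 178.]
1.1 [225. 176.]
1.187 [228. 175.]
to pre-push [ 0.0093 -0.266   0.1035] [ 0.58995193 -0.23943088  0.26      ]
```

The bar stays over by itself: the red grip is at (225,173), against a prediction of (228,175) for fully over, and the hand reads no force. Now I'll shut the fingers and go around beside the board to behind it.

>>> arm_command --series "0 -0.2 0 0 0 0 -0.5; 0 -0.33 0 0 0 0 -1; 0 -0.33 0 0 0 0 -1; 0 -0.33 0 0 0 0 -1; 0 -0.33 0 0 0 0 -1; 0 -0.33 0 0 0 0 -1; 0 -0.33 0 0 0 0 -1; 0 -0.33 0 0 0 0 -1; 0 -0.15 0 0 0 0 -1; 0 0 0.3 0 0 0 -1; 0 0 0.36 0 0 0 -1; 0 0 0.36 0 0 0 -1"

```text
clock: 12.0
position: [0.5892, -0.2394, 0.2688]
ee_rot: [0.702, -0.071, 0.705, 0.073]
contact_force: [0.0, -1.3, -0.8]
width: 0.0
```

>>> arm_command --series "0.3 0 0 0 0 0 -1; 0.3 0 0 0 0 0 -1; 0.25 0 0 0 0 0 -1; 0 0 0 0 0 0 -1; 0 0 0 0 0 0 -1"

```text
clock: 12.42
position: [0.5879, -0.2384, 0.1831]
ee_rot: [0.702, -0.071, 0.705, 0.074]
contact_force: [0.1, -0.1, 0.8]
width: -0.0001
```

```bash
python3 - <<'E'
from h import *
p,R,s=cur();print(s["clock"],s["width"],s["contact_force"],(RR.T@(p-C)).round(4))
a=get_image("scene");b=get_image("top")
o=np.hstack([cv2.resize(a[130:310,120:310],None,fx=2,fy=2),cv2.resize(b[160:340,250:440],None,fx=2,fy=2)])
o=(255*(o/255.)**.6).astype(np.uint8)
cv2.imwrite("pics/prepush.png",o[:,:,::-1])
E
```

```text
12.4167 -0.0001314574840580768 [ 0.06207066 -0.12030181  0.83283644] [-0.0268 -0.1735  0.1831]
```

View pics/prepush.png

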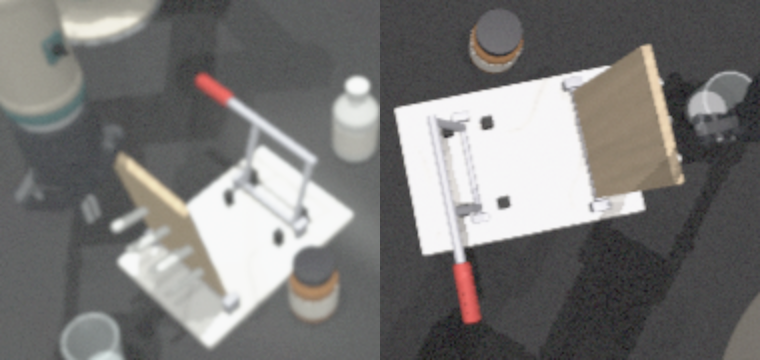

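The bar is fully over and free, and the board still leans back. The shut fingers are behind the board's upper part at scene crop (92,207). Now a gentle push.

>>> arm_command --series "0 0.2 0 0 0 0 -1; 0 0.15 0 0 0 0 -1; 0 0.06 0 0 0 0 -1; 0 0.06 0 0 0 0 -1; 0 0.06 0 0 0 0 -1; 0 0.06 0 0 0 0 -1; 0 0.06 0 0 0 0 -1; 0 0.06 0 0 0 0 -1; 0 0.06 0 0 0 0 -1; 0 0.06 0 0 0 0 -1"

```text
clock: 13.35
position: [0.5724, -0.1579, 0.1856]
ee_rot: [0.703, -0.072, 0.703, 0.072]
contact_force: [-0.3, -0.8, 0.1]
width: 0.0001
```

>>> arm_command --series "0 0.06 0 0 0 0 -1; 0 0.06 0 0 0 0 -1; 0 0.05 0 0 0 0 -1; 0 0 0 0 0 0 -1; 0 0 0 0 0 0 -1; 0 0 0 0 0 0 -1"

```text
clock: 13.85
position: [0.5692, -0.1418, 0.1857]
ee_rot: [0.703, -0.073, 0.703, 0.072]
contact_force: [-0.1, -0.3, 0.3]
width: -0.0001
```

```bash
python3 - <<'E'
from h import *
p,R,s=cur();print(s["clock"],s["contact_force"],(RR.T@(p-C)).round(4))
a=get_image("scene");b=get_image("top")
o=np.hstack([cv2.resize(a[130:310,120:310],None,fx=2,fy=2),cv2.resize(b[160:340,250:440],None,fx=2,fy=2)])
o=(255*(o/255.)**.6).astype(np.uint8)
cv2.imwrite("pics/push.png",o[:,:,::-1])
E
```

```text
13.85 [-0.07198568 -0.33160564  0.30676328] [-0.0255 -0.0752  0.1857]
```

View pics/push.png

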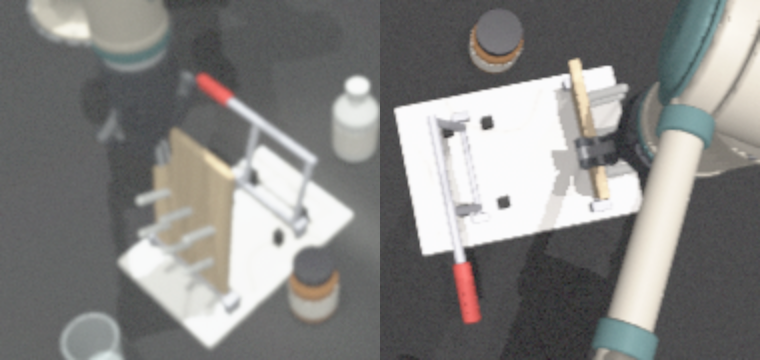

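The board is at about upright, slightly past. I'll push a bit further, then retract and rise.

>>> arm_command --series "0 0.06 0 0 0 0 -1; 0 0.07 0 0 0 0 -1; 0 0.07 0 0 0 0 -1; 0 0 0 0 0 0 -1; 0 0 0 0 0 0 -1; 0 -0.2 0 0 0 0 -1; -0.2 -0.3 0 0 0 0 -1; -0.3 -0.3 0 0 0 0 -1; -0.3 0 0 0 0 0 -1; -0.3 0 0 0 0 0 -1; 0 0 0 0 0 0 -1; 0 0 0 0 0 0 -1"

```text
clock: 14.95
position: [0.5823, -0.2008, 0.2973]
ee_rot: [0.705, -0.073, 0.702, 0.071]
contact_force: [-0.3, 0.1, -0.5]
width: -0.0002
```

>>> arm_command --series "0 0 0 0 0 0 -1; 0 0 0 0 0 0 -1; 0 0 0 0 0 0 -1; 0 0 0 0 0 0 -1; 0 0 0 0 0 0 -1; 0 0 0 0 0 0 -1; 0 0 0 0 0 0 -1; 0 0 0 0 0 0 -1; 0 0 0 0 0 0 -1; 0 0 0 0 0 0 -1; 0 0 0 0 0 0 -1; 0 0 0 0 0 0 -1"

```text
clock: 15.95
position: [0.5812, -0.2, 0.2952]
ee_rot: [0.703, -0.072, 0.703, 0.072]
contact_force: [0.5, -0.8, -0.5]
width: -0.0002
```

>>> arm_command --series "0 0 0 0 0 0 -1; 0 0 0 0 0 0 -1; 0 0 0 0 0 0 -1; 0 0 0 0 0 0 -1; 0 0 0 0 0 0 -1; 0 0 0 0 0 0 -1; 0 0 0 0 0 0 -1; 0 0 0 0 0 0 -1; 0 0 0 0 0 0 -1; 0 0 0 0 0 0 -1; 0 0 0 0 0 0 -1; 0 0 0 0 0 0 -1"

```text
clock: 16.95
position: [0.5812, -0.2, 0.2952]
ee_rot: [0.703, -0.072, 0.703, 0.072]
contact_force: [-0.3, -0.5, 0.1]
width: -0.0002
```

```bash
python3 - <<'E'
from h import *
p,R,s=cur();print(s["clock"],s["contact_force"],(RR.T@(p-C)).round(4))
a=get_image("scene");b=get_image("top");a2=get_image("scene");print("change",cv2.absdiff(a,a2)[130:310,120:310].max())
print(red(a)[0],red(b)[0])
f=np.radians(-8)+1.12;print("board top corners pred",[(proj("scene",r2w(x,-.08+.22*np.sin(f),.03+.22*np.cos(f)))-[120,130])*2 for x in(-.065,.065)],[(proj("top",r2w(x,-.08+.22*np.sin(f),.03+.22*np.cos(f)))-[250,160])*2+[380,0] for x in(-.065,.065)])
o=np.hstack([cv2.resize(a[130:310,120:310],None,fx=2,fy=2),cv2.resize(b[160:340,250:440],None,fx=2,fy=2)])
cv2.imwrite("pics/end.png",o[:,:,::-1])
E
```

```text
16.95 [-0.25335798 -0.51596789  0.06435961] [-0.0255 -0.1346  0.2952]
change 16
(225.9705810546875, 173.38235473632812) (293.1153869628906, 306.0769348144531)
board top corners pred [array([252., 102.]), array([326., 154.])] [array([446., 228.]), array([420., 104.])]
```

View pics/end.png

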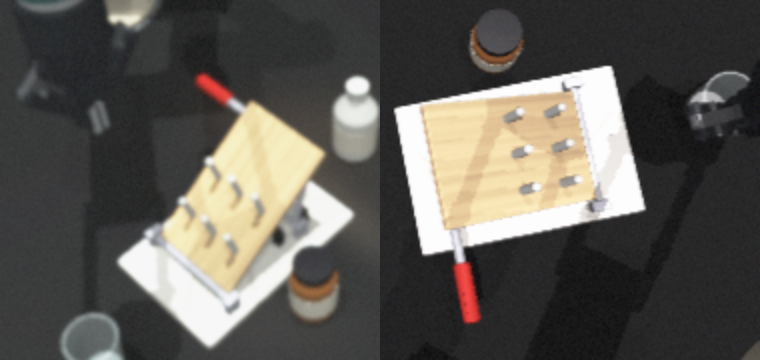

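The board rests on the bar. Its top corners are at scene crop (252,101) and (325,154), matching the 1.12 rad prediction, and the grip has not moved. The bystanders stand where they were, so I'm handing in.

```bash
python3 -c "from rig import ticket; print(ticket.sign_off())"
```

```text
the job is handed in; nothing more can be done
None
```

The rack is set up and the job is handed in at about 17 s. The prop bar is fully over against its stops, and the peg board rests on it. The sign-off reports no verdict, so what follows rests on my own checks.

**What I did:**
- **Prop bar:** I gripped the red sleeve and swung the bar over past upright. I then let go and rose clear, and it stayed over by itself while the board still leaned back.
- **Peg board:** I pushed it past upright from behind with shut fingers, and it tipped over onto the bar.

**Last checks:**
- **Board:** its top corners match the prediction for 1.12 rad to about a pixel.
- **Bar:** the grip is at (226,173) in the scene view, against a prediction of (228,175) for fully over. I put the difference down to bias in the red colour mask.
- **Stillness:** two pictures in a row differed by at most 16 grey levels, which I took as noise.
- **Robot:** the hand is well clear, with about 0.6 N on the force reading.
- **Bystanders:** the bottle, jar and beaker look unmoved by eye; I did not measure them again.

**What went wrong or disagreed:**
- **Missed grasps:** the first two swings passed over the sleeve without moving the bar.
- **Tool height:** in the pictures the finger ends looked about 25 mm higher than the reported TCP. Going about 20 mm deeper than the second try gave a firm grip at 17 mm width. I did not find the cause of the mismatch.

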